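# Unlid the clip tub and hold the spring clip open round the card's edge

## Robot

A 6-joint arm with a two-finger parallel gripper is mounted at the origin on a cart in front of the work surface, level with it; the furniture and walls round the work are solid. World frame = base frame: x ahead of the robot, y to its left, z up, the work surface at z = 0. Lengths are in mm, angles in rad, forces in N, time in s.
With the tool pointing down it reaches from about 400 to 825 mm from the base axis. Payload 7 kg.
Tool frame: the origin (TCP) lies midway between the tips of the shut fingers; the grasp point (between the pads) lies 19 mm behind it; z points along the fingers, y is the line along which they close (so a half turn about z gives the same grasp; the last joint's range is limited). The gripper opens to 88 mm and grips with 3 to 60 N. Pads are 19 mm wide; open, the fingers measure 130 mm over their backs; the gripper's body (78 mm by 193 mm) begins 47 mm behind the grasp point.
Start: joints at [-0.83, 0.359, 0.012, 0, -1.224, -0.288], TCP at [295.274, -606.967, 226.561] pointing down, gripper open.
Joint ranges: [-3.07, 3.07], [-1.43, 2.12], [-1.02, 1.25], [-3.03, 1.67], [-3.05, -0], [-3.03, 3.03]. Speed limits (rad/s): [2.39, 2.39, 3.01, 3.14, 3.14, 3.14].

## Interface

Orientations are given as [roll, pitch, yaw] about the fixed x, y, z axes, in that order (R = Rz(yaw) Ry(pitch) Rx(roll)).
In Python, from bench import state, snapshot, camera_model, job_done gives the robot as it stands.
- The arm moves only by the shell command python3 -m pendant 'ROWS' [FORCE]. ROWS is a JSON object of lists of equal length, an entry for each row: "offset": the shift along the tool's x, y, z in mm, a list of three; "twist": the turn about the tool's z in rad; "grip": the finger opening in mm, from 0 to 87.6. A call has 1 to 5 rows; each row is the pose to reach, as a shift and turn from the pose commanded when the call began, along the tool's axes at that moment; what a row does not reach only later rows make up. A row lasts 1/8 s, in which the tool goes at most 62.5 mm and 10.7 degrees, less where a joint would pass 70% of its speed; a pose out of reach is approached as far as the arm can. A call with a gripper value outside its range is refused whole. The fingers move at their own pace and stop on an object; FORCE is the grip in N (left out, the last holds). Time passes only in rows, so rows that repeat a pose let the fingers close. It gives the time, the measured TCP pose, the force, the opening and the grip force at its end, in the units of the state.
- state(): the state, without advancing time (a new reading comes with each control period).
- snapshot(name): name is "scene" or "top"; returns the picture (420x560x3 uint8, red, green, blue); there is no depth.
- camera_model(name): a dict with "mtx" (3x3 intrinsics, pixels), "distortion" ([k1, k2, p1, p2, k3] as OpenCV has them; the pictures are not rectified), "world_from_camera" (4x4, takes a point from camera to world coordinates). Camera axes: x right, y down, z forward; pixel columns grow to the right and rows downward; lengths in mm; the calibration is good to about 2 mm. A picture is of the moment at which its call begins. camera_model takes no time and is no camera call.
- job_done(): hands the job in; it is judged then, once.
The state is a dict: "clock": time; "joint_positions": joint angles; "joint_vel": joint speeds; "tau": joint torques, N m; "tcp_pos": TCP position; "tool_rot": TCP orientation; "ft_force": force on the tool from outside, world axes, zero at the start; "torque": the same for the moment, N m; "finger_gap": opening from 0.0 (shut) to 1.0 (fully open); "grip_force": force on a finger pad.
Only numpy, scipy, OpenCV 4.12 (cv2) and the standard library are available. Lean on these libraries where they do the work, as an engineer would, in place of code of your own. Each camera call takes 0.05 s, during which the arm holds its last target. There are 200 camera calls.

## Task

Tip up the loose lid of the shallow tub by the upright tab at one edge, with the opposite edge still resting on the rim, then lift it off and lay it flat on the desk, tab up. Take the spring clip out of the tub by its two handles, squeeze them so that the jaws gape wide, and bring it level to the free upright edge of the card in the stand, so that this edge stands well inside the mouth, between the jaws, with the clip touching neither card nor stand. Finish holding it there, squeezed open and clear of everything but the gripper, and leave the other things on the desk where they are.

Things in the scene. Friction and masses are not known exactly. Their poses are not given: they have to be found in the camera images.
- tub: fixed shallow pale open tub, 178 x 178 mm outside, 42 high, walls and floor 4 thick; origin at the centre of its underside. Its -x side looks roughly to the robot. It stands left or right of the middle of the desk, the stand on the other side; the desk between them (about y -0.1 to 0.1, x 0.45 to 0.66 m) is free
- lid: loose grey square lid, 184 x 184 mm, about 0.12 kg: plate 4 mm thick, 5 to 9 mm above the origin, and below it a lip 162 mm wide that sits inside the rim with 4 mm play. Origin at the centre of the lip's underside: 37 mm above the desk when seated, 0 when laid on the desk; axes as the tub's
- lid_tab (a point): in the lid's pull tab, 68 mm to -x of the lid's centre, 30 mm above its origin. The tab is an upright fin on the plate, 36 mm long in x, 12 mm thick in y, its top 9 mm above this point and the plate 21 mm below it
- lid_far_edge (a point): middle of the lid's edge opposite the tab (+x), 92 mm from the lid's centre, at the underside of the plate; the lid tips up about this edge
- clip: dark steel spring clip, about 0.06 kg, 30 mm high, lying on its side in the tub under the lid, hinge axis upright. Origin on the hinge axis at the underside, on the tub's floor, 4 mm above the desk; z along the hinge, x to the jaws, which point along the tub's +x within 0.6 rad. The jaws reach 40 mm ahead of the hinge, the two handles 52 mm behind it
- clip_a (a joint): how far each arm of the clip has turned (both alike), rad: 0 at rest, jaws closed; 0.34 fully squeezed (stop). Jaw tips about 18 mm apart at 0.2, 28 mm at 0.34. As it is squeezed the clip creeps 5 to 8 mm forward between the fingers: taken 47 mm behind the hinge, the jaw tips then stand about 91 mm ahead of the fingers' middle
- clip_grip (a point): midway between the handles' end pads, 45 mm behind the hinge, 15 mm above the underside: take the clip here, closing along its y. Each handle ends in a flat pad 20 mm long, 9 thick, 28 high: 58 mm over both at rest, about 20 mm squeezed, when their outer faces are parallel. About 2 N begins to open the jaws, about 8 N opens them fully
- clip_mouth (a point): in the clip's middle plane 36 mm ahead of the hinge, just inside the jaw tips, 15 mm above its underside
- stand: fixed wooden desk stand with an upright brown card; origin under the centre, z up, x along the card. Base 110 x 70 x 14 mm (x -40 to 70); card 3 mm thick, in the plane y = 0, from x -60 to 52 mm and z 14 to 112 mm; a post 26 x 18 mm, 122 high, holds its +x edge. The free upright edge at x = -60 looks roughly to the robot (within 0.45 rad)
- card_edge (a point): middle of the card's free upright edge: x -60 mm, 63 mm above the desk
- hex_key: hex key 33 x 86 x 5 mm; bystander, leave it alone
- pen: black pen 145 mm long; bystander, leave it alone
- module_a: grey electronic module 88 x 36 x 58 mm; bystander, leave it alone
- scissors: scissors 87 x 199 x 9 mm; bystander, leave it alone
- usb_adapter: small adapter stick 26 x 64 x 14 mm; bystander, leave it alone
- marker: marker 135 mm long; bystander, leave it alone
Things that resemble listed ones, but are neither listed nor needed, are in the scene too. Of the things that look like the stand, the larger one is meant.

How it is judged (in metres and radians):
On the way, in this order (a step that is already met when the one before it is completed fails the run):
1. the lid is tipped up by at least 0.12 rad with its far edge still within 12 mm of its seat on the rim (42 mm above the desk) (angle between lid's own z axis and vertical above 0.12 rad and height (world z) of lid_far_edge between 0.03 and 0.054 m and horizontal distance between lid_far_edge and tub below 0.115 m), for 0.1 s.
2. the lid lies flat on the desk, tab up, let go (height (world z) of lid below 0.008 m and angle between lid's own z axis and vertical below 0.1 rad and contact force between lid and tub below 0.1 N and contact force between the fingers and lid below 0.1 N), for 0.2 s.
3. the clip is held above the tub's floor, 60 mm or more above the desk (height (world z) of clip above 0.06 m and contact force between the fingers and clip above 1 N), for 0.1 s.
At the end, for the whole second after the job is handed in: Lid flat on the desk, let go. Clip still, gripped, open over 0.2 rad, in line with the card within 0.35 rad and level within 0.3; card edge 5 mm past the mouth point, hinge 6 mm outside, mouth within 7 mm of the card plane (10 past 0.28 rad), 32 to 105 mm high; not touching the stand (all of step 2 and linear speed of lid below 0.02 m/s and value of joint clip_a above 0.2 rad and x of clip_mouth in the frame of stand above -0.055 m and x of clip in the frame of stand below -0.066 m and (y of clip_mouth in the frame of stand between -0.007 and 0.007 m or (value of joint clip_a above 0.28 rad and y of clip_mouth in the frame of stand between -0.01 and 0.01 m)) and z of clip_mouth in the frame of stand between 0.032 and 0.105 m and angle between the x axis of clip and the x axis of stand, either way round below 0.35 rad and angle between the z axis of clip and the z axis of stand, either way round below 0.3 rad and contact force between clip and stand below 0.5 N and contact force between the fingers and clip above 1 N and linear speed of clip below 0.03 m/s); the arm keeps its last pose, push and grip.
It fails at once if a bystander is moved by more than 30 mm (distance of any of hex_key, pen, module_a, scissors, usb_adapter, marker from where it was at the start of the episode above 0.03 m).
It also fails if it takes over 64 s, if anything falls off the work surface, if the arm or the gripper's body presses on something with over 40 N, if the wrist force passes 120 N, or if a joint passes its speed limit or range.

## Working session

There is one attempt and no reset: what is moved stays moved. The work goes in short steps, Python scripts to look and compute and a shell command to move; the robot and the scene stay as the last step left them, time stands still between calls to the robot, and variables do not carry over. Pictures are saved under pics/ and viewed, at most 10 in all, crops included, and the job is handed in when it is done.

```bash
mkdir -p pics; ls
python3 - <<'E'
from bench import *
import cv2,numpy as np
np.set_printoptions(precision=4,suppress=True)
print(state())
for n in("scene","top"):
    im=snapshot(n); cv2.imwrite(f"pics/{n}0.png",im[:,:,::-1]); m=camera_model(n)
    print(n,np.array(m["mtx"]),m["distortion"],np.array(m["world_from_camera"]))
E
```

```text
pics
{'clock': 0.0, 'joint_positions': array([-0.8299,  0.3594,  0.011 , -0.0003, -1.2241, -0.2881]), 'joint_vel': array([-0.0016,  0.0011,  0.0004,  0.0005, -0.0002, -0.0005]), 'tau': array([ -0.0016, -58.2716,  29.3036,   6.9969,   0.0064,  -0.0002]), 'tcp_pos': array([ 295.0428, -606.5554,  225.6144]), 'tool_rot': array([ 3.1399, -0.0002, -2.6889]), 'ft_force': array([-0.2494,  0.6518, -1.1314]), 'torque': array([ 0.0042, -0.038 ,  0.0363]), 'grip_force': 0.0, 'finger_gap': 1.0019831828434433}
scene [[425.45     0.     279.6625]
 [  0.     425.45   214.5257]
 [  0.       0.       1.    ]] [-0.0205  0.      0.      0.      0.    ] [[   0.5392   -0.4551    0.7086 -330.8049]
 [  -0.8421   -0.283     0.459  -594.9799]
 [  -0.0083   -0.8443   -0.5358  739.9246]
 [   0.        0.        0.        1.    ]]
top [[459.38     0.     286.5538]
 [  0.     459.38   205.7752]
 [  0.       0.       1.    ]] [-0.0151  0.      0.      0.      0.    ] [[  -0.0285   -0.9925    0.1186  366.4989]
 [  -0.9996    0.0288    0.0012  -27.0475]
 [  -0.0046   -0.1185   -0.9929 1542.3135]
 [   0.        0.        0.        1.    ]]
```

View pics/scene0.png

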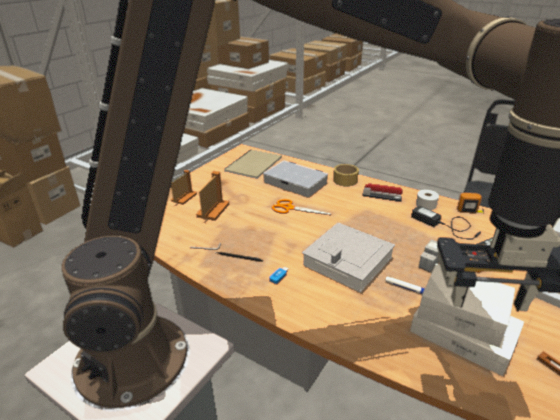

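View pics/top0.png

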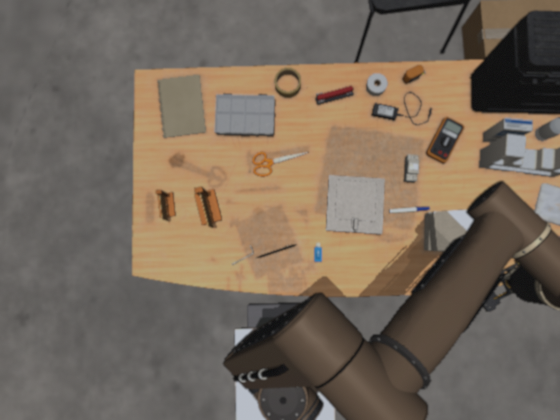

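The tub with its lid is at scene (348,255) / top (355,205), with the tab on the robot side. The grey tray at scene (295,178) / top (245,115) has no tab, so it isn't the tub. There are two stand candidates. One is at scene (212,195) / top (208,207) and the other at scene (182,187) / top (167,205). The first is larger, so it fits the description. I'll confirm both choices in one enlarged crop.

```bash
cat > h.py <<'E'
from bench import *
import cv2,numpy as np
np.set_printoptions(precision=3,suppress=True)
CM={n:camera_model(n) for n in("scene","top")}
def ray(n,uv):
    m=CM[n]; p=cv2.undistortPoints(np.array([[uv]],float),np.array(m["mtx"],float),np.array(m["distortion"],float))[0,0]
    T=np.array(m["world_from_camera"]); return T[:3,3],T[:3,:3]@np.array([p[0],p[1],1])
def onz(n,uv,z):
    o,d=ray(n,uv); return o+d*(z-o[2])/d[2]
def proj(n,P):
    m=CM[n]; T=np.linalg.inv(np.array(m["world_from_camera"])); 
    return cv2.projectPoints(np.atleast_2d(np.array(P,float)),cv2.Rodrigues(T[:3,:3])[0],T[:3,3],np.array(m["mtx"],float),np.array(m["distortion"],float))[0][:,0]
def crop(im,x,y,w,h,s): return cv2.resize(im[y:y+h,x:x+w],(int(w*s),int(h*s)),interpolation=cv2.INTER_CUBIC)
E
python3 - <<'E'
from h import *
s=cv2.imread("pics/scene0.png");t=cv2.imread("pics/top0.png")
a=np.hstack([crop(s,160,160,100,75,4),crop(s,298,218,100,75,4)])
b=np.hstack([crop(t,150,170,100,75,4),crop(t,310,165,100,75,4)])
cv2.imwrite("pics/c1.png",np.vstack([a,b]))
E
```

```text
(no output)
```

View pics/c1.png

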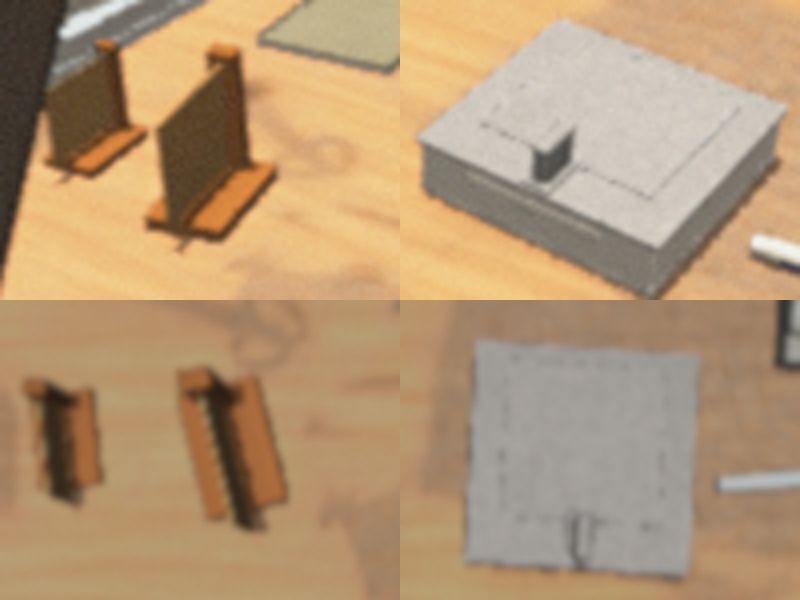

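The crops show the lid with its tab (lower right panel, tab at about (582,540), top pixel (355,225)). The larger stand's free card edge is at scene (200.5, 192 to 216), facing the robot. Next I'll measure both.

Run:
```python
from h import *
def quad(n,mask,z):
    c=max(cv2.findContours(mask,cv2.RETR_EXTERNAL,cv2.CHAIN_APPROX_NONE)[0],key=cv2.contourArea)
    P=np.array([onz(n,p[0],z)[:2] for p in c],np.float32)
    return cv2.minAreaRect(P),cv2.contourArea(c)
t=cv2.imread("pics/top0.png"); hsv=cv2.cvtColor(t,cv2.COLOR_BGR2HSV)
m=np.zeros(t.shape[:2],np.uint8); m[165:245,315:395]=((hsv[...,1]<45)[165:245,315:395]*255)
m=cv2.morphologyEx(m,cv2.MORPH_OPEN,np.ones((5,5))); print("lid top",quad("top",m,46))
# scene lid corners
for uv in [(303.5,252.3),(339.3,223),(394.3,244.3),(361.8,279.8)]: print("scene corner",onz("scene",uv,46))
s=cv2.imread("pics/scene0.png")
print("tab top scene far-left/..", [onz("scene",(298+(x-400)/4,218+y/4),76) for x,y in [(502,122),(535,150),(576,122)]])
print("tab topview", [onz("top",(310+(x-400)/4,165+(y-300)/4),76) for x,y in [(565,520),(592,520),(582,565)]])
def two(a,b):
    o1,d1=ray("scene",a);o2,d2=ray("top",b);A=np.c_[d1,-d2];k=np.linalg.lstsq(A,o2-o1,rcond=None)[0]
    p,q=o1+k[0]*d1,o2+k[1]*d2;return (p+q)/2,np.linalg.norm(p-q)
S=lambda x,y:(160+x/4,160+y/4);T=lambda x,y:(150+x/4,170+(y-300)/4)
print("card top free scene",onz("scene",S(162,130),112),"bottom",onz("scene",S(165,226),14))
print("card top free top",onz("top",T(222,520),112))
print("card bottom free top",onz("top",T(243,530),14))
print("post top scene",[onz("scene",S(*p),122) for p in [(207,50),(217,62),(240,57),(228,45)]])
print("post top top",[onz("top",T(*p),122) for p in [(178,372),(208,370),(212,385),(183,392)]])
print("base scene",[onz("scene",S(*p),14) for p in [(148,215),(212,232),(275,168)]])
print("base top",[onz("top",T(*p),14) for p in [(257,372),(288,497),(210,518)]])
```

```text
lid top (((544.7667846679688, -249.7542266845703), (184.0275115966797, 183.5409698486328), 84.46563720703125), 2975.5)
scene corner [ 462.058 -156.028   46.   ]
scene corner [ 640.459 -174.901   46.   ]
scene corner [ 624.52  -348.796   46.   ]
scene corner [ 441.977 -332.092   46.   ]
tab top scene far-left/.. [array([ 469.081, -210.791,   76.   ]), array([ 454.07 , -242.101,   76.   ]), array([ 494.351, -251.297,   76.   ])]
tab topview [array([ 489.715, -231.085,   76.   ]), array([ 489.087, -252.687,   76.   ]), array([ 453.314, -243.026,   76.   ])]
card top free scene [477.939 212.063 112.   ] bottom [487.982 231.805  14.   ]
card top free top [484.165 229.466 112.   ]
card bottom free top [483.366 229.571  14.   ]
post top scene [array([583.625, 256.453, 122.   ]), array([571.546, 235.845, 122.   ]), array([587.968, 225.804, 122.   ]), array([599.478, 247.767, 122.   ])]
post top top [array([600.519, 261.306, 122.   ]), array([601.412, 237.763, 122.   ]), array([589.44 , 234.705, 122.   ]), array([584.57, 257.46, 122.  ])]
base scene [array([493.159, 254.394,  14.   ]), array([500.981, 194.33 ,  14.   ]), array([605.095, 213.74 ,  14.   ])]
base top [array([616.352, 216.571,  14.   ]), array([509.907, 191.68 ,  14.   ]), array([494.187, 257.059,  14.   ])]
```

```bash
cat >> h.py <<'E'
from scipy.spatial.transform import Rotation as R
def go(x,y,z,yaw):
    s=state(); r=R.from_euler("xyz",s["tool_rot"]); 
    o=r.inv().apply(np.array([x,y,z])-s["tcp_pos"]); d=(yaw-s["tool_rot"][2]+np.pi/2)%np.pi-np.pi/2
    print("t",round(s["clock"],2),"tcp",s["tcp_pos"],"rpy",s["tool_rot"],"j",s["joint_positions"],"F",s["ft_force"],"gap",round(88*s["finger_gap"],1),"gf",s["grip_force"])
    print("offset",o.round(1),"twist",round(-d,3),"len",round(np.linalg.norm(o),1))
E
python3 - <<'E'
from h import *
for p in [(295,245),(258,258),(233,264),(318,244),(391,210),(270,175)]: print(p,onz("top",p,5))
go(476,-244,150,-0.097)
E
```

```text
(295, 245) [417.492 -49.669   5.   ]
(258, 258) [377.901  74.687   5.   ]
(233, 264) [360.429 158.197   5.   ]
(318, 244) [ 418.611 -126.478    5.   ]
(391, 210) [ 525.534 -376.236    5.   ]
(270, 175) [656.968  27.977   5.   ]
t 0.1 tcp [ 295.097 -606.584  225.696] rpy [ 3.14  -0.    -2.689] j [-0.83   0.359  0.011 -0.    -1.224 -0.288] F [-0.074 -0.199  0.027] gap 88.0 gf 0.0
offset [-321.3  246.8   76. ] twist 0.55 len 412.2
```

```bash
python3 -m pendant '{"offset":[[-40,31,0],[-82,63,0],[-128,98,0],[-174,134,0],[-220,169,0]],"twist":[0.06,0.15,0.25,0.35,0.45],"grip":[60,50,50,50,50]}' 10
python3 -c "
from h import *
go(476,-244,110,-0.097)"
```

```text
clock: 0.72
tcp_pos: [419.6, -356.9, 226.3]
tool_rot: [3.141, -0.0, 3.141]
ft_force: [0.5, -0.3, -0.0]
finger_gap: 0.578
grip_force: 0.0
t 0.72 tcp [ 419.572 -356.927  226.347] rpy [ 3.141 -0.     3.141] j [-0.349  0.155 -0.264 -0.    -1.152 -1.222] F [ 0.537 -0.308 -0.004] gap 50.9 gf 0.0
offset [-56.4 112.9 116.4] twist 0.096 len 171.7
```

```bash
python3 -m pendant '{"offset":[[-19,38,35],[-38,76,70],[-56,113,110],[-56,113,116],[-56,113,116]],"twist":[0.05,0.097,0.097,0.097,0.097],"grip":[40,40,40,40,40]}'
python3 - <<'E'
from h import *
go(476,-244,54,-0.097)
s=snapshot("scene");t=snapshot("top");cv2.imwrite("pics/s1.png",np.vstack([crop(s,285,190,140,105,5)])[:,:,::-1]);cv2.imwrite("pics/top1.png",t[:,:,::-1]);cv2.imwrite("pics/scene1.png",s[:,:,::-1])
E
```

```text
clock: 1.35
tcp_pos: [474.7, -245.6, 110.3]
tool_rot: [-3.141, -0.001, 3.048]
ft_force: [0.3, -0.9, -0.1]
finger_gap: 0.454
grip_force: 0.0
t 1.35 tcp [ 474.692 -245.605  110.275] rpy [-3.141 -0.001  3.048] j [-0.11   0.238 -0.452  0.    -0.882 -1.554] F [ 0.281 -0.941 -0.091] gap 40.0 gf 0.0
offset [-1.2  1.7 56.3] twist 0.004 len 56.3
```

View pics/s1.png

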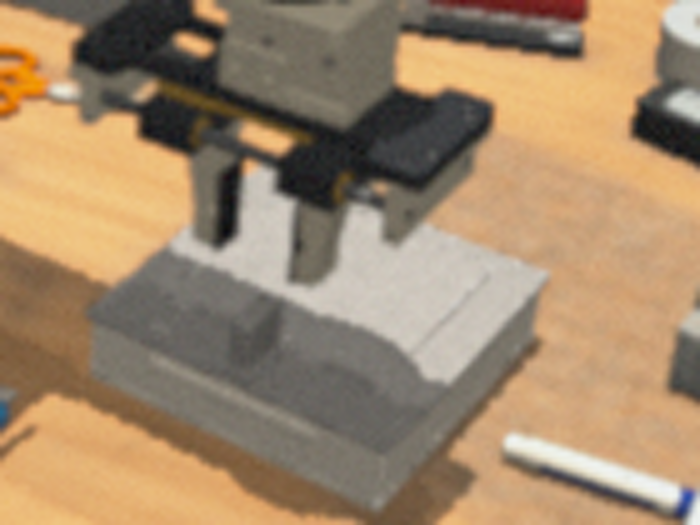

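The open fingers, at about (215,240) and (310,275) in the crop, sit above the tab at (255,320) and straddle it. I'll descend and close lightly.

```bash
python3 -m pendant '{"offset":[[-1,2,28],[-1,2,54],[-1,2,56],[-1,2,56],[-1,2,56]],"twist":[0,0,0,0,0],"grip":[40,40,40,20,5]}' 6
python3 -m pendant '{"offset":[[0,0,0],[0,0,0],[0,0,0]],"twist":[0,0,0],"grip":[5,5,5]}' 6
```

```text
clock: 2.08
tcp_pos: [476.9, -244.1, 55.9]
tool_rot: [-3.141, 0.002, 3.047]
ft_force: [-0.1, -0.7, 0.1]
finger_gap: 0.291
grip_force: 0.0
clock: 2.45
tcp_pos: [476.5, -243.8, 55.3]
tool_rot: [-3.141, 0.001, 3.048]
ft_force: [-1.4, 1.0, 5.7]
finger_gap: 0.136
grip_force: 6.0
```

```bash
python3 -m pendant '{"offset":[[-1,0,-6],[-2,0,-13],[-4,0,-20],[-6,0,-26],[-8,0,-31]],"twist":[0,0,0,0,0],"grip":[5,5,5,5,5]}'
python3 -m pendant '{"offset":[[0,0,0],[0,0,0]],"twist":[0,0],"grip":[5,5]}'
python3 - <<'E'
from h import *
s=snapshot("scene");cv2.imwrite("pics/s2.png",np.vstack([crop(s,285,190,140,105,5)])[:,:,::-1])
E
```

```text
clock: 3.08
tcp_pos: [484.2, -244.5, 86.0]
tool_rot: [-3.142, 0.0, 3.047]
ft_force: [-0.7, -0.6, -2.0]
finger_gap: 0.135
grip_force: 6.0
clock: 3.32
tcp_pos: [483.8, -244.4, 85.3]
tool_rot: [3.141, -0.0, 3.047]
ft_force: [-0.1, 0.1, -1.8]
finger_gap: 0.135
grip_force: 6.0
```

View pics/s2.png

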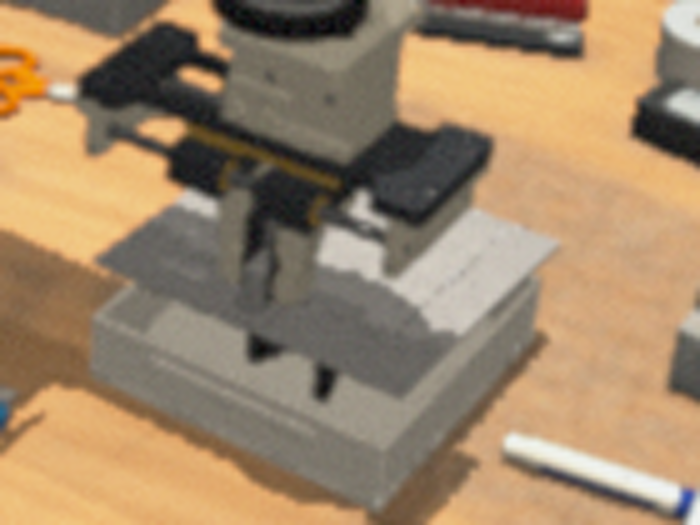

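The lid has risen, but its far right corner moved up from (548,275) to (557,243) in the crop. That means the far edge came up too, because the grip was too stiff to pivot. I'll reduce the grip to 3 N, lower slightly, and measure the tilt.

```bash
python3 -m pendant '{"offset":[[0,0,2],[0,0,4],[0,0,6],[0,0,6],[0,0,6]],"twist":[0,0,0,0,0],"grip":[5,5,5,5,5]}' 3
cat >> h.py <<'E'
def edges(n,im,box):
    x0,y0,x1,y1=box; g=cv2.cvtColor(im,cv2.COLOR_RGB2GRAY)[y0:y1,x0:x1]
    return g
E
python3 - <<'E'
from h import *
s=snapshot("scene");cv2.imwrite("pics/s3.png",np.vstack([crop(s,285,190,140,105,5)])[:,:,::-1])
# predicted corner pixels for tilt th about far edge seated, and for pure lift
c=np.array([543.8,-251]);y=-0.097;X=np.array([np.cos(y),np.sin(y)]);Y=np.array([-X[1],X[0]])
def corners(th,dz,dx=0):
    out=[]
    for a in(-92,92):
        for b in(92,-92):
            u=a-92; px=92+u*np.cos(th)-4*0+dx+4*np.sin(th); pz=42-u*np.sin(th)+4*np.cos(th)+dz
            out.append(np.r_[c+px*X+b*Y,pz])
    return (proj("scene",out)-[285,190])*5
for th,dz in[(0,0),(.09,17),(.09,5),(.2,0),(.15,5)]: print(th,dz,"nearL,nearR,farL,farR",corners(th,dz).round().tolist())
E
```

```text
clock: 4.0
tcp_pos: [484.0, -244.4, 79.5]
tool_rot: [3.142, -0.0, 3.047]
ft_force: [0.2, -0.6, -0.8]
finger_gap: 0.133
grip_force: 3.0
0 0 nearL,nearR,farL,farR [[83.0, 309.0], [388.0, 449.0], [264.0, 159.0], [552.0, 271.0]]
0.09 17 nearL,nearR,farL,farR [[85.0, 257.0], [396.0, 394.0], [267.0, 134.0], [557.0, 246.0]]
0.09 5 nearL,nearR,farL,farR [[85.0, 276.0], [394.0, 414.0], [265.0, 151.0], [554.0, 264.0]]
0.2 0 nearL,nearR,farL,farR [[89.0, 250.0], [400.0, 386.0], [265.0, 158.0], [553.0, 271.0]]
0.15 5 nearL,nearR,farL,farR [[87.0, 258.0], [397.0, 394.0], [265.0, 151.0], [554.0, 263.0]]
```

View pics/s3.png

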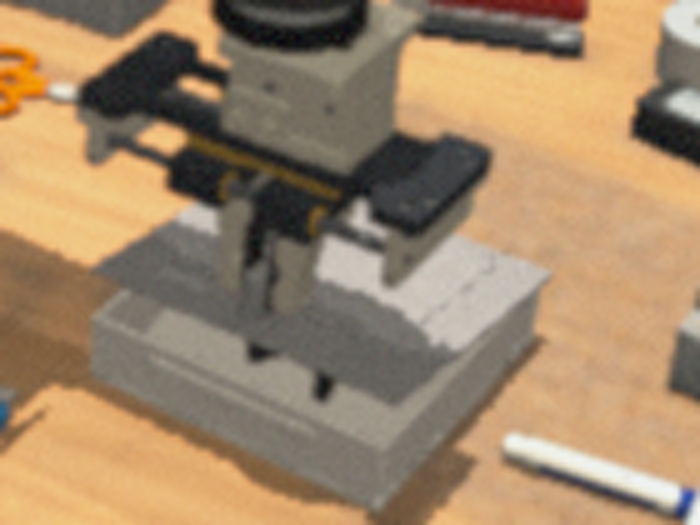

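Now the far right corner is back at about (550,272), its seated position, and the near left corner is at (97,268). The lid is tipped about 0.16 rad with its far edge on the rim. I'll tip a little more, firm up the grip, then lift off.

```bash
python3 -m pendant '{"offset":[[-1,0,-3],[-2,0,-6],[-3,0,-9],[-3,0,-9],[-3,0,-9]],"twist":[0,0,0,0,0],"grip":[5,5,5,5,5]}' 3
python3 - <<'E'
from h import *
s=snapshot("scene");cv2.imwrite("pics/s4.png",np.vstack([crop(s,285,190,140,105,5)])[:,:,::-1])
E
```

```text
clock: 4.68
tcp_pos: [487.2, -244.7, 88.7]
tool_rot: [-3.142, 0.001, 3.047]
ft_force: [0.2, 0.7, -0.2]
finger_gap: 0.136
grip_force: 3.0
```

View pics/s4.png

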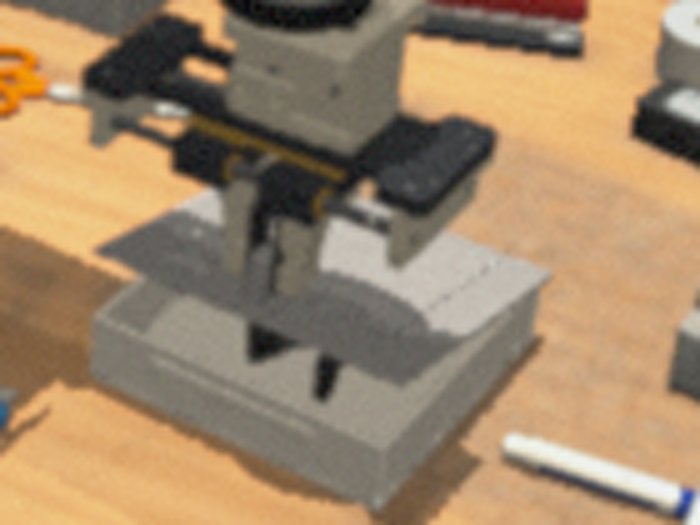

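The far corner is unchanged at (550,272) and the near left corner is at (97,247), so the tilt is about 0.22 rad and the lid rests on the far rim. Step 1 is done, so I'll lift off.

```bash
python3 -m pendant '{"offset":[[0,0,0],[0,0,-10],[0,0,-30],[0,0,-55],[0,0,-80]],"twist":[0,0,0,0,0],"grip":[5,5,5,5,5]}' 40
python3 -c "
from h import *
go(484,0,120,0)"
```

```text
clock: 5.35
tcp_pos: [486.7, -244.7, 169.8]
tool_rot: [-3.142, -0.0, 3.047]
ft_force: [1.5, 0.4, -0.7]
finger_gap: 0.133
grip_force: 40.0
t 5.35 tcp [ 486.668 -244.716  169.812] rpy [-3.142 -0.     3.047] j [-0.106  0.191 -0.357  0.    -1.023 -1.559] F [ 1.46   0.424 -0.711] gap 11.7 gf 39.99972224235535
offset [ 25.7 243.4  49.8] twist -0.094 len 249.7
```

```bash
python3 -m pendant '{"offset":[[3,30,0],[8,75,0],[13,122,0],[18,170,0],[23,212,10]],"twist":[-0.02,-0.04,-0.06,-0.08,-0.095],"grip":[5,5,5,5,5]}'
python3 -m pendant '{"offset":[[2,20,10],[3,30,20],[3,31,35],[3,31,40],[3,31,40]],"twist":[0,0,0,0,0],"grip":[5,5,5,5,5]}'
python3 - <<'E'
from h import *
go(484,0,40,0)
s=snapshot("scene");t=snapshot("top");cv2.imwrite("pics/s5.png",np.hstack([crop(s,210,170,200,150,2.0),crop(t,230,130,160,120,2.5)])[:,:,::-1])
cv2.imwrite("pics/top5.png",t[:,:,::-1]);cv2.imwrite("pics/scene5.png",s[:,:,::-1])
E
```

```text
clock: 5.98
tcp_pos: [484.3, -29.8, 159.8]
tool_rot: [3.141, 0.002, -3.14]
ft_force: [0.4, 0.0, -1.3]
finger_gap: 0.136
grip_force: 40.0
clock: 6.6
tcp_pos: [480.7, -1.4, 118.0]
tool_rot: [-3.141, -0.001, 3.141]
ft_force: [-0.2, 0.1, -0.8]
finger_gap: 0.136
grip_force: 40.0
t 6.6 tcp [480.732  -1.359 118.024] rpy [-3.141 -0.001  3.141] j [ 0.408  0.144 -0.555  0.    -0.874 -1.979] F [-0.16   0.065 -0.792] gap 11.9 gf 39.99973475933075
offset [-3.4  1.4 78. ] twist -0.0 len 78.1
```

View pics/s5.png

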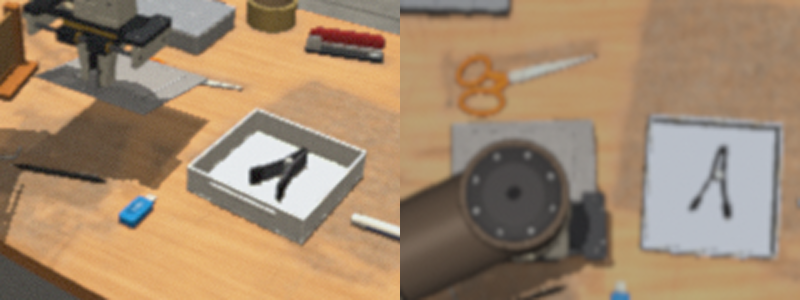

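The lid is held and slightly tilted over the free desk, clear of the scissors. The clip is visible in the tub with its jaws at (722,150) and handles at (695,208) and (727,215) in the right panel. I'll lower the lid with a light grip and release it.

```bash
python3 -m pendant '{"offset":[[0,0,25],[0,0,50],[0,0,60],[0,0,60],[0,0,66]],"twist":[0,0,0,0,0],"grip":[5,5,5,5,5]}' 40
python3 -m pendant '{"offset":[[1,0,0],[3,0,8],[5,0,16],[7,0,24],[8,0,31]],"twist":[0,0,0,0,0],"grip":[5,5,5,5,5]}' 4
python3 -m pendant '{"offset":[[0,0,1],[0,0,1],[0,0,1],[0,0,1],[0,0,1]],"twist":[0,0,0,0,0],"grip":[5,20,40,40,40]}' 4
```

```text
clock: 7.32
tcp_pos: [482.1, -0.2, 53.6]
tool_rot: [3.141, 0.002, -3.141]
ft_force: [0.1, -0.3, -0.7]
finger_gap: 0.132
grip_force: 40.0
clock: 7.95
tcp_pos: [472.7, -0.6, 20.9]
tool_rot: [-3.141, -0.001, -3.141]
ft_force: [-0.4, 0.6, 1.1]
finger_gap: 0.136
grip_force: 4.0
clock: 8.57
tcp_pos: [473.1, -0.5, 20.7]
tool_rot: [3.141, 0.0, -3.141]
ft_force: [-0.5, 1.0, 0.2]
finger_gap: 0.444
grip_force: 0.0
```

```bash
python3 -m pendant '{"offset":[[0,0,-20],[0,0,-70],[0,0,-130],[20,-40,-180],[30,-80,-200]],"twist":[0,0,0,0,0],"grip":[40,40,60,70,70]}'
python3 - <<'E'
from h import *
s=snapshot("scene");t=snapshot("top");cv2.imwrite("pics/top6.png",t[:,:,::-1]);cv2.imwrite("pics/scene6.png",s[:,:,::-1])
t5=cv2.imread("pics/top5.png");s5=cv2.imread("pics/scene5.png")
for n,im,box in(("top",t5,(328,178,385,232)),("scene",s5,(315,228,380,280))):
    x0,y0,x1,y1=box;v=im[y0:y1,x0:x1].max(2);m=((v<75)*255).astype(np.uint8)
    k,l,st,ce=cv2.connectedComponentsWithStats(m); print(n,[(st[i].tolist(),ce[i].round(1).tolist()) for i in range(1,k) if st[i,4]>8])
a=crop(cv2.imread("pics/top5.png"),328,178,57,54,7);b=crop(s5,315,225,65,54,6.15)
c=crop(cv2.cvtColor(s,cv2.COLOR_RGB2BGR),200,160,200,100,4)[:220]
W=800;o=np.zeros((600,W,3),np.uint8);o[:378,:399]=a;o[:332,400:400+b.shape[1]]=b[:,:400];o[380:600,:]=c;cv2.imwrite("pics/c6.png",o)
E
```

```text
clock: 9.2
tcp_pos: [443.4, -80.9, 223.6]
tool_rot: [3.141, 0.004, -3.139]
ft_force: [0.3, -0.4, 0.3]
finger_gap: 0.737
grip_force: 0.0
top []
scene [([34, 16, 14, 26, 100], [41.0, 27.1]), ([20, 23, 17, 11, 107], [27.8, 27.8])]
```

View pics/c6.png

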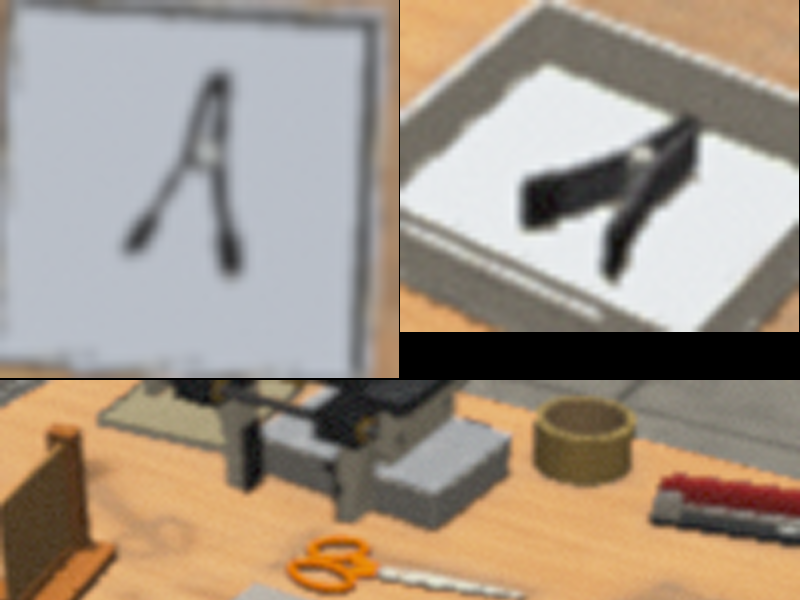

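The top-left panel shows the clip with jaw tips at (218,75), hinge pin at (208,153) and handle pads at (138,235) and (230,250). The scissors haven't moved.

Run:
```python
from h import *
T=lambda x,y:(328+(x+.5)/7-.5,178+(y+.5)/7-.5)
S=lambda x,y:(315+(x-400+.5)/6.15-.5,225+(y+.5)/6.15-.5)
f=lambda n,F,p,z:onz(n,F(*p),z)[:2]
for n,F,P in(("top",T,[(218,78),(208,153),(136,238),(230,255)]),("scene",S,[(692,120),(641,155),(530,182),(622,220)])):
    q=[f(n,F,p,34) for p in P]; m=(q[2]+q[3])/2; d=q[0]-m
    print(n,"tip",q[0],"hinge",q[1],"pads",q[2],q[3],"mid",m,"yaw tip-mid",np.arctan2(d[1],d[0]),"len",np.linalg.norm(d),"hinge-mid",q[1]-m,"padgap",np.linalg.norm(q[2]-q[3]))
t=cv2.imread("pics/top5.png");x0,y0,x1,y1=333,183,378,226
g=cv2.cvtColor(t,cv2.COLOR_BGR2GRAY)[y0:y1,x0:x1];m=((g<125)*255).astype(np.uint8)
ys,xs=np.nonzero(m);print(len(xs))
P=np.array([onz("top",(x+x0,y+y0),25)[:2] for x,y in zip(xs,ys)]);c=P.mean(0);u,s,v=np.linalg.svd(P-c);print("pca",c,v[0],np.arctan2(*v[0][::-1]),((P-c)@v[0]).min(),((P-c)@v[0]).max())
# lid from top6
t=cv2.imread("pics/top6.png");h=cv2.cvtColor(t,cv2.COLOR_BGR2HSV);m=((h[...,1]<45)&(h[...,2]>110)).astype(np.uint8)*255
k,l,st,ce=cv2.connectedComponentsWithStats(m);print([(st[i].tolist()) for i in range(1,k) if st[i,4]>100 and 230<ce[i][0]<330 and 150<ce[i][1]<260])
go(500,-250,150,0)
```

```text
top tip [ 596.662 -266.41 ] hinge [ 560.947 -259.988] pads [ 521.54  -224.166] [ 512.206 -268.087] mid [ 516.873 -246.126] yaw tip-mid -0.2489469368030749 len 82.32651150539559 hinge-mid [ 44.073 -13.862] padgap 44.90155665494145
scene tip [ 594.554 -268.082] hinge [ 558.274 -259.362] pads [ 514.577 -226.232] [ 511.537 -271.583] mid [ 513.057 -248.908] yaw tip-mid -0.23107020854952942 len 83.7221049625301 hinge-mid [ 45.218 -10.454] padgap 45.452808667272606
93
pca [ 549.769 -258.066] [-0.986  0.169] 2.9718945083990604 -48.8669713317767 41.04778096219261
[[252, 182, 55, 36, 1509]]
t 9.3 tcp [443.275 -82.751 223.81 ] rpy [3.141 0.005 3.141] j [ 0.256 -0.022 -0.464  0.001 -1.123 -1.828] F [ 0.332 -0.154 -0.685] gap 69.0 gf 0.0
offset [ -56.5 -167.2   74. ] twist -0.001 len 191.4
```

Both views agree. The hinge is at about (558, -259) and the yaw is about -0.22, and the mouth-to-handle length of 83 mm matches the description. I'll take it 47 mm behind the hinge, at (512, -249).

```bash
python3 -m pendant '{"offset":[[-15,-35,0],[-32,-80,20],[-48,-125,45],[-64,-164,75],[-69,-166,95]],"twist":[0.05,0.12,0.18,0.22,0.22],"grip":[74,74,74,74,74]}' 10
python3 -m pendant '{"offset":[[0,0,0],[0,0,0]],"twist":[0,0],"grip":[74,74]}'
python3 - <<'E'
from h import *
go(512,-249,7,-0.22)
s=snapshot("scene");t=snapshot("top");cv2.imwrite("pics/s7.png",crop(s,300,190,110,85,7)[:,:,::-1])
E
```

```text
clock: 9.93
tcp_pos: [511.9, -248.4, 123.0]
tool_rot: [-3.141, -0.003, 2.919]
ft_force: [-0.9, 0.3, -0.3]
finger_gap: 0.849
grip_force: 0.0
clock: 10.18
tcp_pos: [512.4, -246.1, 126.2]
tool_rot: [-3.141, 0.0, 2.923]
ft_force: [0.3, 0.5, 0.4]
finger_gap: 0.845
grip_force: 0.0
t 10.18 tcp [ 512.433 -246.133  126.173] rpy [-3.141  0.     2.923] j [-0.103  0.271 -0.362  0.    -0.937 -1.686] F [0.264 0.459 0.421] gap 74.4 gf 0.0
offset [ -0.2  -2.9 119.2] twist 0.002 len 119.2
```

View pics/s7.png

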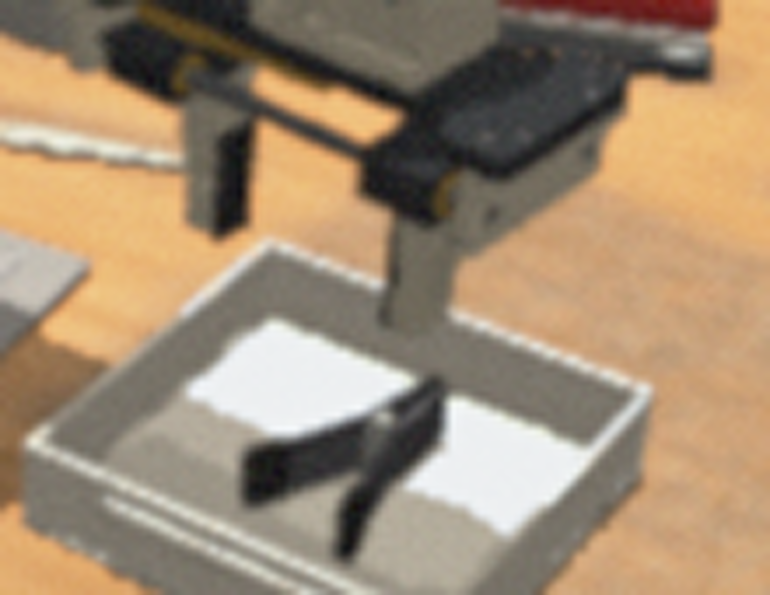

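The clip lies undisturbed in the tub, with pads at (265,480) and (345,530) in the crop. The fingers, at (215,235) and (410,330), straddle it at matching yaw. That was my tenth picture, so from here I'll rely on numbers only.

```bash
python3 -m pendant '{"offset":[[0,-3,40],[0,-3,80],[0,-3,108],[0,-3,117],[0,-3,119]],"twist":[0,0,0,0,0],"grip":[74,74,74,74,74]}' 12
python3 -m pendant '{"offset":[[0,0,0],[0,0,0],[0,0,0],[0,0,0],[0,0,0]],"twist":[0,0,0,0,0],"grip":[66,60,52,44,36]}' 12
python3 -m pendant '{"offset":[[0,0,0],[0,0,0],[0,0,0],[0,0,0],[0,0,0]],"twist":[0,0,0,0,0],"grip":[28,20,12,10,10]}' 12
```

```text
clock: 10.9
tcp_pos: [512.1, -249.3, 7.3]
tool_rot: [-3.142, 0.001, 2.923]
ft_force: [0.4, 0.6, 0.9]
finger_gap: 0.847
grip_force: 0.0
clock: 11.52
tcp_pos: [511.6, -249.6, 7.2]
tool_rot: [-3.141, 0.0, 2.923]
ft_force: [-3.0, 0.5, 8.0]
finger_gap: 0.453
grip_force: 6.0
clock: 12.15
tcp_pos: [511.9, -249.6, 7.3]
tool_rot: [-3.141, 0.001, 2.923]
ft_force: [-1.3, 0.1, 6.0]
finger_gap: 0.225
grip_force: 11.9
```

The gap of 19.8 mm means the clip is fully squeezed. I'll lift it, then measure the stand accurately.

```bash
python3 -m pendant '{"offset":[[0,0,0],[0,0,-8],[0,0,-25],[0,0,-55],[0,0,-90]],"twist":[0,0,0,0,0],"grip":[8,8,8,8,8]}' 20
python3 -m pendant '{"offset":[[0,0,-20],[0,0,-30],[0,0,-30]],"twist":[0,0,0],"grip":[8,8,8]}' 20
python3 - <<'E'
from h import *
t=sum(snapshot("top").astype(np.float32) for _ in range(4))/4; s=sum(snapshot("scene").astype(np.float32) for _ in range(4))/4
t=t.astype(np.uint8);s=s.astype(np.uint8)
cv2.imwrite("pics/top8.png",t[:,:,::-1]);cv2.imwrite("pics/scene8.png",s[:,:,::-1])
g=cv2.cvtColor(t,cv2.COLOR_RGB2HSV)[182:234,190:228]
print("top V"); 
for r in range(0,52,2): print(182+r,' '.join('%3d'%v for v in g[r,:,2]))
print("top S"); 
for r in range(0,52,6): print(182+r,' '.join('%3d'%v for v in g[r,:,1]))
E
```

```text
clock: 12.78
tcp_pos: [511.0, -249.3, 97.2]
tool_rot: [-3.142, -0.001, 2.922]
ft_force: [-0.2, 0.5, -0.5]
finger_gap: 0.217
grip_force: 19.8
clock: 13.15
tcp_pos: [511.7, -249.4, 126.9]
tool_rot: [3.141, 0.001, 2.922]
ft_force: [0.2, 0.8, -1.7]
finger_gap: 0.219
grip_force: 19.8
top V
182 187 187 187 187 187 187 187 187 187 187 187 187 187 187 187 187 185 179 173 172 178 184 186 187 187 187 186 184 181 177 173 171 173 179 183 186 187 187
184 187 187 187 187 187 187 187 187 187 187 187 186 186 187 187 187 187 185 181 178 178 180 181 182 181 180 179 177 172 169 169 173 178 183 186 186 185 186
186 187 187 187 185 180 179 180 177 173 170 167 161 162 175 184 187 187 187 184 180 177 174 170 169 169 170 171 172 173 175 179 183 185 187 186 186 185 187
188 187 188 187 178 160 153 155 159 162 162 161 147 119 117 144 170 183 185 182 181 179 174 167 165 169 176 180 181 183 186 187 187 187 186 186 187 187 187
190 187 187 187 179 162 155 159 162 161 163 164 151 116  76  73 102 133 152 155 157 161 166 167 158 147 167 184 187 187 187 187 187 187 186 185 186 187 187
192 187 187 187 180 162 147 137 12
[... 3951 characters left out ...]
 156 164 163 164 164 165 166 165 162 130 104  98 100 101 102 102 104 104 105
212  97  97  95  95  95  95  95  97 114 146 162 166 164 155 141 133 126 118 130 147 156 160 163 164 165 164 165 165 165 159 124 108 106 106 106 106 106 105
218 108 109 109 108 106 108 108 108 108 116 135 157 164 165 160 146 129 120 117 120 136 152 160 164 164 164 164 165 165 166 162 134 109 105 103 105 106 106
224 112 112 113 115 115 115 112 110 110 110 111 121 137 144 140 134 127 121 122 119 120 123 119 117 112 110 108 107 108 109 108 106 106 108 108 106 108 108
230 102 102 102 102 102 102 104 104 104 104 104 104 105 105 106 105 105 105 105 105 105 106 106 108 108 105 102 104 105 104 104 104 104 102 101 101 102 105
```

Run:
```python
from h import *
f=lambda u,v,z:onz("top",(u,v),z)[:2]
L=[f(202.0,200,112),f(204.05,208,112),f(206.05,216,112),f(208.05,224,112)]
d=L[-1]-L[0];print("card line",np.array(L),"yaw",np.arctan2(*d[::-1])-np.pi*(d[0]<0),"free corner",f(208.4,225.7,112))
a=[f(195.4,200,14),f(200.2,218,14)];b=[f(217.8,200,0),f(222.0,218,0)]
for q in(a,b): e=q[0]-q[1];print("base side",np.array(q),np.arctan2(*e[::-1]))
# base front: z=0, V crossing rows: col 218 & 204
s=cv2.imread("pics/scene8.png");g=cv2.cvtColor(s,cv2.COLOR_BGR2GRAY)[186:222,192:224]
for r in range(0,36,2): print(186+r,' '.join('%3d'%v for v in g[r]))
for yaw,o in((.232,(540.7,233.4)),(.25,(540.7,233.4))):
    c,s_=np.cos(yaw),np.sin(yaw);M=np.array([[c,-s_],[s_,c]])
    w=lambda x,y,z:np.r_[np.array(o)+M@[x,y],z]
    P=[w(-60,0,112),w(-60,0,14),w(52,0,112),w(-40,-35,14),w(-40,35,14),w(70,-35,14)]
    print(yaw,"top",proj("top",P).round(1).tolist(),"scene",proj("scene",P).round(1).tolist())
```

```text
card line [[563.279 239.886]
 [537.765 233.612]
 [512.363 227.523]
 [487.069 221.463]] yaw -6.045996287860753 free corner [481.714 220.413]
base side [[577.409 280.389]
 [516.202 264.611]] 0.25228593031421737
base side [[577.123 207.156]
 [515.453 193.633]] 0.21586592002654711
186 173 193 193 190 191 190 191 190 189 191 191 182 151 109  79  68  69  70  69  70  69  67  64  67  66  64  63  59  66 114 155 171
188 168 194 197 197 196 196 196 194 191 180 150 109  79  68  70  67  70  69  68  66  68  67  68  68  64  65  66  61  65 103 154 170
190 123 171 187 191 192 193 193 186 152 107  79  69  71  67  70  66  67  69  67  68  68  69  68  65  64  62  67  62  57  98 161 177
192 102 125 138 134 138 169 159 113  79  69  68  69  68  68  70  69  68  70  70  67  66  67  66  67  67  61  65  63  58  95 163 184
194 133 111  84  78 125 176 170 119  78  66  68  70  68  69  68  69  68  70  67  66  66  66  67  69  68  65  65  63  56  80 142 181
196  81 100 130 173 194 202 191 140  84  68  69  68  69  69  69  67  67  70  68  66  66  64  66  68  67  62  63  67  59  71 129 180
198 163 185 190 192 193 196 19
[... 1272 characters left out ...]
5 180 195 193 193
218 196 193 193 192 184 180 180 173 162 137 115  93  76  74  73  68  67  62  65  66  66  78  76  65  73 123 172 192 196 196 193 193
220 194 195 194 196 193 193 193 192 191 191 190 181 160 125 110 136 169 176 168 141 120 118 114 128 169 189 193 191 189 190 190 192
0.232 top [[208.7, 225.5], [213.7, 227.7], [200.2, 191.2], [222.5, 219.3], [202.1, 224.6], [214.6, 187.8]] scene [[199.6, 191.3], [203.0, 218.4], [216.2, 175.2], [215.8, 217.1], [196.2, 213.3], [230.5, 200.3]]
0.25 top [[209.0, 225.4], [214.1, 227.6], [199.9, 191.3], [222.6, 219.0], [202.4, 224.8], [214.2, 187.8]] scene [[199.9, 191.3], [203.3, 218.5], [216.0, 175.1], [216.1, 217.0], [196.3, 213.5], [230.3, 200.2]]
```

Run:
```python
from h import *
s=state();tc=s["tcp_pos"];y=s["tool_rot"][2]-np.pi;X=np.array([np.cos(y),np.sin(y)]);Y=np.array([-X[1],X[0]])
print(tc,y)
for n in("top","scene"):
    im=cv2.imread(f"pics/{n}8.png");z=tc[2]+27
    P=lambda a,b,z:np.r_[tc[:2]+a*X+b*Y,z]
    print(n,proj(n,[P(91,14,z),P(91,-14,z),P(51,0,z)]).round(1).tolist())
    # rectify a patch of plane z : 1 mm grid in clip frame
    A=np.arange(30,112,3);B=np.arange(-27,28,3)
    g=cv2.cvtColor(im,cv2.COLOR_BGR2GRAY).astype(np.float32)
    uv=proj(n,[P(a,b,z) for a in A for b in B]).reshape(len(A),len(B),2).astype(np.float32)
    v=cv2.remap(g,uv[...,0],uv[...,1],cv2.INTER_LINEAR)
    print("b:",B.tolist())
    for a,r in zip(A,v): print("%4d"%a,' '.join('%3d'%q for q in r))
```

```text
[ 511.296 -249.374  125.95 ] -0.21923573567641785
top [[360.9, 180.7], [369.9, 182.4], [363.2, 194.2]]
b: [-27, -24, -21, -18, -15, -12, -9, -6, -3, 0, 3, 6, 9, 12, 15, 18, 21, 24, 27]
  30  41  42  55  65  72  73  74  74  73  75  74  74  74  74  75  75  75  75  75
  33  51  41  46  60  71  74  75  75  76  76  76  76  76  76  76  77  77  77  77
  36  66  50  44  54  67  74  76  77  77  78  78  77  78  78  78  78  78  78  79
  39  81  66  51  50  63  73  77  78  78  78  79  79  80  80  80  80  80  81  81
  42  87  78  61  51  57  70  78  80  80  80  81  81  81  82  82  83  83  84  84
  45  86  85  71  55  52  65  78  83  83  83  83  84  84  85  85  85  86  86  87
  48  81  87  81  64  51  60  78  86  86  87  88  88  88  88  88  89  90  90  91
  51  76  88  89  74  55  58  78  88  90  91  91  92  92  92  93  93  94  94  94
  54  72  82  89  82  65  61  76  89  94  95  95  96  96  96  96  97  97  97  98
  57  67  75  86  87  74  65  74  89  96  98  98  99  99  99  99  99 100 100 100
  60  67  71  82  89  82  68  70  86  97 100 100 100 100 100 100 100 101 101 101
  63  68  69  78  89  86
[... 3057 characters left out ...]
  65  63  63  63  62  53  42  33  30  33  37  46  52
  90  67  70  61  62  65  67  64  63  64  65  62  57  47  37  34  33  36  55  71
  93  66  77  66  61  62  63  61  63  63  63  60  55  47  39  35  35  42  61  81
  96  61  73  67  62  62  63  62  63  63  60  57  51  43  38  33  36  44  65  87
  99  54  65  71  64  61  64  62  63  63  58  51  46  41  35  34  35  42  67  93
 102  56  62  64  65  63  63  64  62  62  58  47  44  41  36  34  35  43  65  92
 105  55  61  62  63  63  63  64  62  60  56  48  42  41  38  34  34  40  62  90
 108  57  61  62  63  63  64  63  61  57  52  45  42  40  39  36  34  42  63  87
 111  57  62  63  62  63  64  64  60  53  48  43  41  40  38  36  36  43  63  88
```

The arm hides the clip in both views here. I'll carry it to a standoff before the card, where the top camera should see the jaw tips over bare wood.

```bash
python3 -c "
from h import *
go(378.5,195.7,140,0.237)"
python3 -m pendant '{"offset":[[0,0,-10],[5,15,-18],[13,45,-20],[22,85,-20],[30,125,-20]],"twist":[0,-0.02,-0.06,-0.11,-0.16],"grip":[8,8,8,8,8]}' 20
python3 -c "
from h import *
go(378.5,195.7,140,0.237)"
```

```text
t 13.55 tcp [ 511.296 -249.374  125.95 ] rpy [-3.142 -0.001  2.922] j [-0.11   0.273 -0.36  -0.    -0.939 -1.68 ] F [-0.472  0.11  -0.185] gap 19.0 gf 19.78556539324927
offset [226.4 405.5 -13.8] twist -0.456 len 464.7
clock: 14.18
tcp_pos: [509.4, -119.2, 147.5]
tool_rot: [3.141, 0.001, 3.084]
ft_force: [0.7, 0.8, -0.2]
finger_gap: 0.223
grip_force: 19.8
t 14.18 tcp [ 509.398 -119.188  147.493] rpy [3.141 0.001 3.084] j [ 0.146  0.177 -0.432 -0.    -0.96  -1.773] F [ 0.739  0.807 -0.241] gap 19.6 gf 19.785322022944456
offset [148.7 306.9   7.4] twist -0.294 len 341.1
```

```bash
python3 -m pendant '{"offset":[[20,40,0],[40,85,0],[62,130,0],[83,172,0],[104,214,0]],"twist":[-0.04,-0.09,-0.14,-0.19,-0.23],"grip":[8,8,8,8,8]}' 20
python3 -c "
from h import *
go(378.5,195.7,140,0.237)"
```

```text
clock: 14.8
tcp_pos: [417.4, 100.7, 147.5]
tool_rot: [3.141, 0.002, -2.968]
ft_force: [0.3, -0.4, -1.3]
finger_gap: 0.222
grip_force: 19.8
t 14.8 tcp [417.389 100.737 147.466] rpy [ 3.141  0.002 -2.968] j [ 0.7    0.017 -0.618  0.    -0.934 -2.097] F [ 0.271 -0.41  -1.333] gap 19.5 gf 19.785437586251646
offset [ 21.9 100.2   7.5] twist -0.064 len 102.9
```

```bash
python3 -m pendant '{"offset":[[7,32,2],[14,64,5],[20,90,7],[22,100,7],[22,100,7]],"twist":[-0.02,-0.04,-0.06,-0.064,-0.064],"grip":[8,8,8,8,8]}' 20
python3 - <<'E'
from h import *
s=state();tc=s["tcp_pos"];y=s["tool_rot"][2]+np.pi;X=np.array([np.cos(y),np.sin(y)]);Y=np.array([-X[1],X[0]])
go(407.8,202.7,140,.237)
print(tc,y)
P=lambda a,b,z:np.r_[tc[:2]+a*X+b*Y,z]
for n in("top","scene"):
    im=np.mean([snapshot(n) for _ in range(3)],0).astype(np.uint8);cv2.imwrite(f"pics/{n}9.png",im[:,:,::-1]);z=tc[2]+27
    A=np.arange(30,124,3);B=np.arange(-33,34,3)
    g=cv2.cvtColor(im,cv2.COLOR_RGB2GRAY).astype(np.float32)
    uv=proj(n,[P(a,b,z) for a in A for b in B]).reshape(len(A),len(B),2).astype(np.float32)
    v=cv2.remap(g,uv[...,0],uv[...,1],cv2.INTER_LINEAR)
    print(n,"b:",B.tolist())
    for a,r in zip(A,v): print("%4d"%a,' '.join('%3d'%q for q in r))
E
```

```text
clock: 15.42
tcp_pos: [379.4, 194.2, 140.0]
tool_rot: [3.141, 0.001, -2.905]
ft_force: [-0.4, 0.5, -0.8]
finger_gap: 0.219
grip_force: 19.8
t 15.43 tcp [379.39  194.215 140.004] rpy [ 3.141  0.001 -2.905] j [ 0.94   0.021 -0.634  0.    -0.916 -2.274] F [-0.384  0.474 -0.783] gap 19.3 gf 19.785402772540692
offset [-29.6   1.6   0. ] twist -0.001 len 29.6
[379.39  194.215 140.004] 0.2364016606595407
top b: [-33, -30, -27, -24, -21, -18, -15, -12, -9, -6, -3, 0, 3, 6, 9, 12, 15, 18, 21, 24, 27, 30, 33]
  30  93 114 122 116  96  65  35  24  38  61  69  54  33  25  26  25  28  40  62  81  83  69  63
  33  92 114 124 121 108  81  49  30  36  56  68  58  38  26  25  25  28  39  59  78  81  70  60
  36  90 115 124 125 117  98  67  40  34  53  68  63  43  28  25  25  27  38  58  76  81  72  62
  39  90 115 124 125 122 111  88  59  37  48  67  67  49  31  26  25  26  36  56  76  83  74  63
  42  94 114 123 125 125 119 105  82  57  48  60  68  56  36  26  24  25  33  52  74  84  77  64
  45 104 117 123 124 125 124 117 102  79  58  57  66  63  45  30  24  25  31  47  69  82  79  67
  48 121 125 
[... 5018 characters left out ...]
6  30  28  29  30  27
 105  85  77  62  43  28  28  43  52  59  65  70  66  59  57  55  53  51  36  31  30  31  31  30
 108  84  79  61  42  31  33  44  54  58  65  72  70  61  58  55  53  51  41  31  32  32  33  33
 111  83  77  62  42  31  34  48  57  58  60  64  65  61  58  56  50  49  42  36  34  33  34  35
 114  82  77  61  41  30  35  47  57  60  58  58  60  60  56  53  49  45  41  37  35  34  35  36
 117  78  75  62  42  29  32  46  58  62  59  57  58  57  55  51  48  42  41  38  36  35  35  38
 120  79  76  62  42  27  31  44  54  60  61  57  57  56  53  49  45  41  39  37  36  35  34  37
 123  80  77  63  44  33  31  43  55  57  61  59  57  56  53  48  43  38  38  37  36  36  35  37
```

The top view puts both jaws symmetric about the tool axis (±14 mm, bias about 0.5 mm), with tips about 91 mm ahead, as specified. The card edge is at (482, 219.6) with yaw 0.237. I'll move over it above the card, then check before descending.

```bash
python3 -m pendant '{"offset":[[-8,0,0],[-20,0,0],[-30,0,0],[-30,0,0],[-30,0,0]],"twist":[0,0,0,0,0],"grip":[8,8,8,8,8]}' 20
python3 - <<'E'
from h import *
go(408.2,201.3,63,.237)
s=state();tc=s["tcp_pos"];y=s["tool_rot"][2]+np.pi;X=np.array([np.cos(y),np.sin(y)]);Y=np.array([-X[1],X[0]])
im=np.mean([snapshot("top") for _ in range(3)],0).astype(np.uint8);g=cv2.cvtColor(im,cv2.COLOR_RGB2GRAY).astype(np.float32)
A=np.arange(54,124,3);B=np.arange(-33,34,3)
for z in(167,112):
    uv=proj("top",[np.r_[tc[:2]+a*X+b*Y,z] for a in A for b in B]).reshape(len(A),len(B),2).astype(np.float32)
    print(z,B.tolist())
    for a,r in zip(A,cv2.remap(g,uv[...,0],uv[...,1],cv2.INTER_LINEAR)): print("%4d"%a,' '.join('%3d'%q for q in r))
E
```

```text
clock: 16.35
tcp_pos: [408.6, 200.4, 139.3]
tool_rot: [-3.141, -0.001, -2.907]
ft_force: [-0.3, -0.0, -1.2]
finger_gap: 0.219
grip_force: 19.8
t 16.35 tcp [408.644 200.427 139.285] rpy [-3.141 -0.001 -2.907] j [ 0.891  0.074 -0.578 -0.    -0.919 -2.227] F [-0.254 -0.044 -1.206] gap 19.3 gf 19.785557345749112
offset [ 0.2  1.  76.3] twist -0.003 len 76.3
167 [-33, -30, -27, -24, -21, -18, -15, -12, -9, -6, -3, 0, 3, 6, 9, 12, 15, 18, 21, 24, 27, 30, 33]
  54 142 138 132 126 117 117 120 112  88  72  75  82  76  54  32  25  25  30  49  72  83  77  63
  57 147 141 130 117 106 106 113 104  85  84  96 100  88  65  41  28  25  30  45  67  81  79  66
  60 147 137 117 101  91  90  97  87  78  97 118 120 103  79  54  36  27  28  41  61  78  80  71
  63 145 132 109  92  83  73  68  64  73 107 132 135 119  98  75  50  34  28  37  55  74  82  77
  66 146 133 111  92  79  62  48  52  74 109 134 142 134 119  97  68  45  30  30  47  69  82  81
  69 146 135 112  91  75  59  45  53  77 106 129 142 142 131 109  80  56  40  31  39  59  77  82
  72 139 129 104  83  69  55  44  57  79 101 124 136 137 128 
[... 3413 characters left out ...]
5 117 122 128 134 145
 105 118 117 115 113 107  92  73  60  51  42  43  62  94 114 118 116 115 115 121 132 141 146 149
 108 118 117 115 113 106  87  71  62  53  45  46  66  98 120 120 116 115 115 121 134 145 149 150
 111 119 118 115 112 103  83  67  61  52  44  47  69 102 120 120 116 115 115 118 131 144 148 149
 114 119 117 115 112 102  85  66  59  50  42  46  68  98 115 117 116 115 115 119 130 143 149 149
 117 118 117 115 113 105  88  70  59  50  43  44  62  93 114 117 116 115 115 119 132 145 150 150
 120 117 116 115 114 108  93  74  62  53  44  45  62  94 117 119 117 115 115 119 132 145 151 151
 123 118 116 115 114 111  96  76  65  54  44  46  66  95 115 118 116 115 115 118 130 146 152 153
```

In the top view the card line sits at b of about -0.3 mm and the clip at about +0.5 mm, so they line up. The card edge is about 70 to 75 mm ahead, between the jaws (tips at 91). I'll back off 3 mm and descend in two stages, watching the force.

```bash
python3 -m pendant '{"offset":[[3,0,0],[3,0,10],[3,0,22],[3,0,32],[3,0,40]],"twist":[0,0,0,0,0],"grip":[8,8,8,8,8]}' 20
python3 -m pendant '{"offset":[[0,0,8],[0,0,18],[0,0,28],[0,0,36],[0,0,36]],"twist":[0,0,0,0,0],"grip":[8,8,8,8,8]}' 20
python3 -m pendant '{"offset":[[0,0,0],[0,0,0],[0,0,0],[0,0,0]],"twist":[0,0,0,0],"grip":[8,8,8,8]}' 20
python3 - <<'E'
from h import *
go(408.2,201.3,63,.237)
s=state();tc=s["tcp_pos"];y=s["tool_rot"][2]+np.pi;X=np.array([np.cos(y),np.sin(y)]);Y=np.array([-X[1],X[0]])
im=np.mean([snapshot("top") for _ in range(4)],0).astype(np.uint8);cv2.imwrite("pics/top10.png",im[:,:,::-1]);g=cv2.cvtColor(im,cv2.COLOR_RGB2GRAY).astype(np.float32)
A=np.arange(54,112,3);B=np.arange(-33,34,3)
for z in(90,112):
    uv=proj("top",[np.r_[tc[:2]+a*X+b*Y,z] for a in A for b in B]).reshape(len(A),len(B),2).astype(np.float32)
    print(z,B.tolist())
    for a,r in zip(A,cv2.remap(g,uv[...,0],uv[...,1],cv2.INTER_LINEAR)): print("%4d"%a,' '.join('%3d'%q for q in r))
h=cv2.cvtColor(im,cv2.COLOR_RGB2HSV);m=((h[...,1]<45)&(h[...,2]>110)).astype(np.uint8)*255
k,l,st,ce=cv2.connectedComponentsWithStats(m)
for i in range(1,k):
    if st[i,4]>800 and 230<ce[i][0]<330 and 150<ce[i][1]<260:
        c=cv2.findContours((l==i).astype(np.uint8),0,1)[0][0];print("lid",cv2.minAreaRect(np.array([onz("top",p[0],9)[:2] for p in c],np.float32)))
E
```

```text
clock: 17.12
tcp_pos: [405.7, 199.7, 98.5]
tool_rot: [-3.141, -0.001, -2.907]
ft_force: [-0.4, 0.3, -1.3]
finger_gap: 0.22
grip_force: 19.8
clock: 17.75
tcp_pos: [405.6, 199.6, 62.9]
tool_rot: [-3.141, -0.001, -2.907]
ft_force: [-0.5, 0.7, -0.9]
finger_gap: 0.221
grip_force: 19.8
clock: 18.25
tcp_pos: [405.9, 200.1, 63.7]
tool_rot: [3.141, 0.0, -2.907]
ft_force: [-0.0, 0.2, -0.8]
finger_gap: 0.22
grip_force: 19.8
t 18.25 tcp [405.936 200.052  63.72 ] rpy [ 3.141  0.    -2.907] j [ 0.896  0.176 -0.678  0.    -0.717 -2.232] F [-0.049  0.171 -0.814] gap 19.4 gf 19.78561624258873
offset [-2.5  0.7  0.7] twist -0.002 len 2.7
90 [-33, -30, -27, -24, -21, -18, -15, -12, -9, -6, -3, 0, 3, 6, 9, 12, 15, 18, 21, 24, 27, 30, 33]
  54 146 137 124 118 124 132 131 116  87  69  76  81  68  45  30  28  38  58  77  83  75  62  59
  57 151 139 118 115 128 138 135 112  83  71  85  95  83  59  38  28  34  53  72  81  77  66  59
  60 147 134 113 113 134 144 136 107  77  75  92 104  96  74  49  32  31  45  65  79  78  68  60
  63 144 128 112 118 138 146 134 101  72  79  99 113 110  91  68  46  32  37  58 
[... 3014 characters left out ...]
 143 148 147
  96 116 116 114 113 106  89  68  54  46  42  47  67  99 118 118 115 112 113 121 135 145 148 148
  99 117 116 114 113 109  93  70  56  46  42  48  72 103 120 120 115 113 114 120 135 146 149 149
 102 117 116 114 112 108  95  72  55  46  41  47  73 102 117 117 115 113 114 120 133 146 151 151
 105 118 116 114 113 107  92  72  57  47  42  45  68  98 113 115 115 114 114 120 134 146 151 151
 108 119 117 115 113 106  89  71  59  50  43  46  65  97 117 118 115 114 114 122 136 146 150 151
 111 118 117 114 112 104  84  68  61  51  44  48  70 101 121 120 116 114 114 121 135 145 149 149
lid ((540.767578125, -1.1270599365234375), (182.69459533691406, 181.74818420410156), 0.08774740248918533)
```

The checks agree:
- **Clip and card:** the jaws are at +15 and -14 mm, with the card centred between them to within about 1 mm. The card edge is about 12 mm past the mouth point, and the hinge is about 22 mm outside.
- **Force and squeeze:** there is no contact force, and the gap of 19.4 mm means the clip is fully squeezed.
- **Lid:** it lies flat at (541, -1), measuring about 183 mm square.

I'm handing in the job.

```bash
python3 -c "
from bench import *
print(job_done())"
```

```text
the job is handed in; nothing more can be done
None
```

I handed the job in at about 18.5 s of the 64 s: the lid lies flat on the desk, tab up, and the clip is held squeezed open and level, with the card edge about 12 mm past its mouth point and no contact force; no verdict came back.

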